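Assemble the coin sorter for counting the takings

TASK

Put the coin sorter together on its base, one tray at a time from the bottom up: first the catch tray with the solid floor, then the sieve with the smallest holes, then the medium one, and the one with the largest holes on top. Seat each one level, with its foot fully down inside the rim below it, and leave the phone, the mug and the calculator where they are.

Things in the scene. Friction and masses are not known exactly. Their poses are not given: they have to be found in the camera images.
- catch_tray: Solid floor without holes. Grey tray 106 (x) by 64 (y) by 30 mm high, open-topped, same after a half turn. Upright 3 mm walls from 6 to 30 mm up; below them a foot 92 by 50 by 6 mm that fits the 100 by 58 mm mouth below until the walls rest on its rim: it then stands 24 mm above the tray under it. Origin: centre of foot's underside.
- sieve_small: Smallest holes: eight, 18 mm, in two rows of four. Grey tray 106 (x) by 64 (y) by 30 mm high, open-topped, same after a half turn. Upright 3 mm walls from 6 to 30 mm up; below them a foot 92 by 50 by 6 mm that fits the 100 by 58 mm mouth below until the walls rest on its rim: it then stands 24 mm above the tray under it. Origin: centre of foot's underside.
- sieve_medium: Medium holes: six, 21 mm, in two rows of three. Grey tray 106 (x) by 64 (y) by 30 mm high, open-topped, same after a half turn. Upright 3 mm walls from 6 to 30 mm up; below them a foot 92 by 50 by 6 mm that fits the 100 by 58 mm mouth below until the walls rest on its rim: it then stands 24 mm above the tray under it. Origin: centre of foot's underside.
- sieve_large: Largest holes: three, 26 mm, in one row. Grey tray 106 (x) by 64 (y) by 30 mm high, open-topped, same after a half turn. Upright 3 mm walls from 6 to 30 mm up; below them a foot 92 by 50 by 6 mm that fits the 100 by 58 mm mouth below until the walls rest on its rim: it then stands 24 mm above the tray under it. Origin: centre of foot's underside.
- base: Base of the coin sorter, fixed to the desk: grey plate 134 by 92 by 4 mm with a low rectangular rim, 106 (x) by 64 (y) mm outside, 100 by 58 mm inside, its top 16 mm above the desk. A tray seated in it has its underside 10 mm above the desk. Origin: centre of its underside.
- phone: Black mobile phone lying on the desk, 105 by 48 by 14 mm; a bystander. Origin: centre of its underside, x along its length.
- mug: White mug standing on the desk, 80 mm wide, 75 mm high, handle to its +y; a bystander. Origin: centre of its underside.
- calculator: Black desk calculator with white keys lying on the desk, 130 by 80 by 20 mm; a bystander. Origin: centre of its underside, x along its length.
There are look-alikes about, which are no part of the job. Leave any orange look-alike of the base alone.

How it is judged:
By the outcome, as a careful person would: the job done as asked, in the order asked, and still so for the second after the job is handed in, with the robot touching nothing.
It also fails if it takes over 107 s, if anything falls off the work surface, if the arm or the gripper's body presses on something with over 40 N, if the wrist force passes 120 N, or if a joint passes its speed limit or range.

ROBOT

A 6-joint arm with a two-finger parallel gripper is mounted at the origin on the work surface. World frame = base frame: x ahead of the robot, y to its left, z up, the work surface at z = 0. Lengths are in m, angles in rad, forces in N, time in s.
With the tool pointing down it reaches from about 0.225 to 0.725 m from the base axis. Payload 3.1 kg.
Tool frame: the origin (TCP) lies midway between the tips of the shut fingers; the grasp point (between the pads) lies 19 mm behind it (r.grip_point_offset is the distance from the TCP to the grasp point, in m); z points along the fingers, y is the line along which they close (so a half turn about z gives the same grasp; the last joint's range is limited). The gripper opens to 85 mm and grips with 20 to 120 N. Pads are 22 mm wide; open, the fingers measure 114 mm over their backs; the gripper's body (76 mm by 85 mm) begins 54 mm behind the grasp point. The pads swing forward as they close: fully open they stand 13 mm farther back than shut.
Start: joints at [1.165, 0.048, 0.099, 1.622, 0, 1.443], TCP at [0.144, 0.505, 0.193] pointing down, gripper open.
Joint ranges: [-2.91, 2.91], [-0.99, 1.94], [-1.21, 1.42], [-2.12, 2.29], [-1.49, 1.47], [-3.14, 3.14]. Speed limits (rad/s): [2.79, 2.79, 3.14, 3.14, 3.14, 3.14].

INTERFACE

Orientations are given as a 3x3 rotation matrix whose columns are the frame's x, y, z axes.
In Python, from bench import r, optics gives the robot as it stands.
- The arm moves only by the tool arm_command, never from a script. Its argument "motion" is a list of rows, each an object with "travel": the shift along the world's x, y, z in cm, a list of three; "turn": the turn about the world's z in degrees; "claw": the opening, from 0 (shut) to 1 (fully open). A call has 1 to 8 rows; each row shifts and turns the commanded pose from where the row before left it; what a row does not reach is not made up. A row lasts 1/8 s, in which the tool goes at most 62.5 mm and 10.7 degrees, less where a joint would pass 70% of its speed; a pose out of reach is approached as far as the arm can. A call with a gripper value outside its range is refused whole. The fingers move at their own pace and stop on an object; "grip_force" is the grip in N (left out, the last holds). Time passes only in rows, so rows that do not move let the fingers close. It gives the time, the measured TCP pose, the force, the opening and the grip force at its end, in the units of the state.
- r.state(): the state, without advancing time (a new reading comes with each control period).
- optics.capture(name): name is "side" or "top" or "wrist"; returns the picture (400x640x3 uint8, blue, green, red); there is no depth.
- optics.camera_info(name): a dict with "vfov" (degrees; the focal length in pixels is half the picture's height over the tangent of half this angle, whatever the lens; pixels are square), "cx", "cy" (the principal point, pixels), "eye" and "rotation" of the camera in the world; the wrist camera has in their place "T_tool_cam" (4x4, takes a point from camera to tool coordinates, whose origin is the TCP and whose axes are the flange's). Camera axes: x right, y down, z forward; pixel columns grow to the right and rows downward; lengths in m; the calibration is good to about 2 mm. A picture is of the moment at which its call begins: read the wrist's pose just before it. camera_info takes no time and is no camera call.
- r.sign_off(): hands the job in; it is judged then, once.
The state is a dict: "time": time; "joint_pos": joint angles; "qd": joint speeds; "joint_efforts": joint torques, N m; "tcp_pos": TCP position; "tcp_rot": TCP orientation; "force": force on the tool from outside, world axes, zero at the start; "ft_torque": the same for the moment, N m; "width": finger opening in m; "gripper_force": force on a finger pad.
Only numpy, scipy, OpenCV 4.12 (cv2) and the standard library are available. Lean on these libraries where they do the work, as an engineer would, in place of code of your own. Each camera call takes 0.05 s, during which the arm holds its last target. There are 200 camera calls.

## Working session

There is one attempt and no reset: what is moved stays moved. The work goes in short steps, Python scripts to look and compute and a tool call to move; the robot and the scene stay as the last step left them, time stands still between calls to the robot, and variables do not carry over. Pictures are saved under pics/ and viewed, at most 14 in all, crops included, and the job is handed in when it is done.

Besides the shell and the picture viewer there is one more tool, called after "Call:" by a JSON object that holds its "method" and its "body". arm_command: Moves the arm, as the interface text tells. Its arguments: {"type":"object","properties":{"motion":{"type":"array","items":{"type":"object","properties":{"travel":{"type":"array","items":{"type":"number"}},"turn":{"type":"number"},"claw":{"type":"number"}}}},"grip_force":{"type":"number"}},"required":["motion"]}

```bash
ls; mkdir -p pics; python3 - <<'E'
from bench import r, optics
import cv2
for n in ("top","side"):
    im=optics.capture(n); cv2.imwrite(f"pics/{n}0.png",im)
    print(n,optics.camera_info(n))
print(optics.camera_info("wrist")); s=r.state(); print(s["time"],s["tcp_rot"],s["width"],r.grip_point_offset)
E
```

```text
pics
top {'vfov': 47.685303180466356, 'cx': 320.63952494638556, 'cy': 204.51659950235, 'eye': array([0.29913971, 0.01359743, 1.16805161]), 'rotation': array([[-0.03492229, -0.97501361,  0.219383  ],
       [-0.99938484,  0.03477791, -0.00452118],
       [-0.00322147, -0.21940593, -0.97562834]])}
side {'vfov': 52.81798763004195, 'cx': 313.1316056153158, 'cy': 200.9984133509372, 'eye': array([0.41774563, 0.88201505, 0.62251315]), 'rotation': array([[-0.99192763, -0.06499411,  0.10888225],
       [-0.1267028 ,  0.54251652, -0.83043496],
       [-0.00509704, -0.83752707, -0.54637206]])}
{'vfov': 66.99494437994781, 'cx': 320.2979917872869, 'cy': 196.29884868250164, 'T_tool_cam': array([[-5.05817529e-04, -9.64340746e-01, -2.64663314e-01,
         6.85116268e-02],
       [ 9.99998299e-01, -9.57208775e-04,  1.57656439e-03,
        -1.13638904e-04],
       [-1.77368332e-03, -2.64662066e-01,  9.64339590e-01,
        -1.80269726e-01],
       [ 0.00000000e+00,  0.00000000e+00,  0.00000000e+00,
         1.00000000e+00]])}
0.1 [[-9.61665585e-01  2.74223608e-01 -8.45468883e-04]
 [ 2.74224784e-01  9.61663536e-01 -2.00260272e-03]
 [ 2.63895652e-04 -2.15768264e-03 -9.99997637e-01]] 0.08560623928666544 0.0187
```

View pics/top0.png

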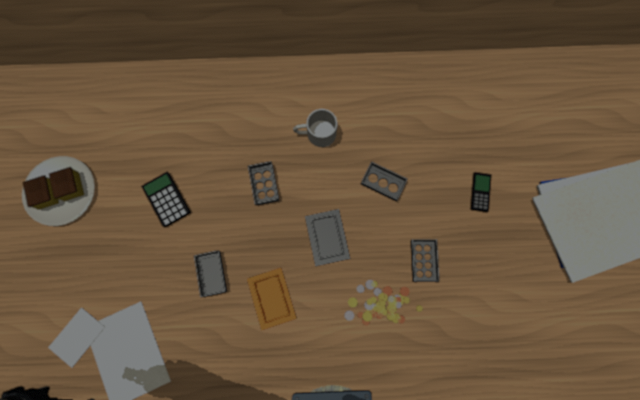

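View pics/side0.png

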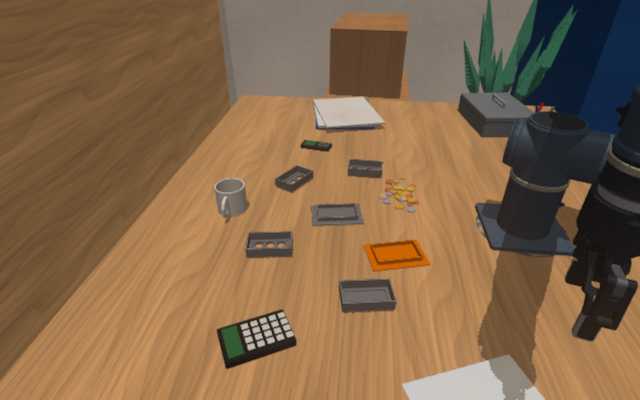

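The overhead picture shows the candidates:
- Catch tray, solid floor: (211,274)
- Medium sieve, six holes: (264,184)
- Large sieve, three holes: (384,182)
- Small sieve, eight holes: (424,261)
- Grey base: (327,237)
- Orange look-alike of the base, to be left alone: (272,298)

Next I'll check these in one close crop.

```bash
python3 - <<'E'
import cv2,numpy as np
im=cv2.imread("pics/top0.png")
b=[(180,239),(233,149),(353,147),(393,226),(296,202)]
m=np.zeros((600,780,3),np.uint8)
for i,(x,y) in enumerate(b):
    c=cv2.resize(im[y:y+70,x:x+64],None,fx=4,fy=4,interpolation=cv2.INTER_CUBIC)
    c=np.clip(c.astype(float)*1.6,0,255).astype(np.uint8)
    for k in range(0,64,10): cv2.putText(c,str(x+k),(4*k,8),0,.3,(255,255,255)); cv2.line(c,(4*k,10),(4*k,14),(255,255,255))
    for k in range(10,70,10): cv2.putText(c,str(y+k),(0,4*k+3),0,.3,(255,255,255))
    R,C=divmod(i,3); m[R*290:R*290+280,C*260:C*260+256]=c
cv2.imwrite("pics/crop1.png",m)
E
```

```text
(no output)
```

View pics/crop1.png

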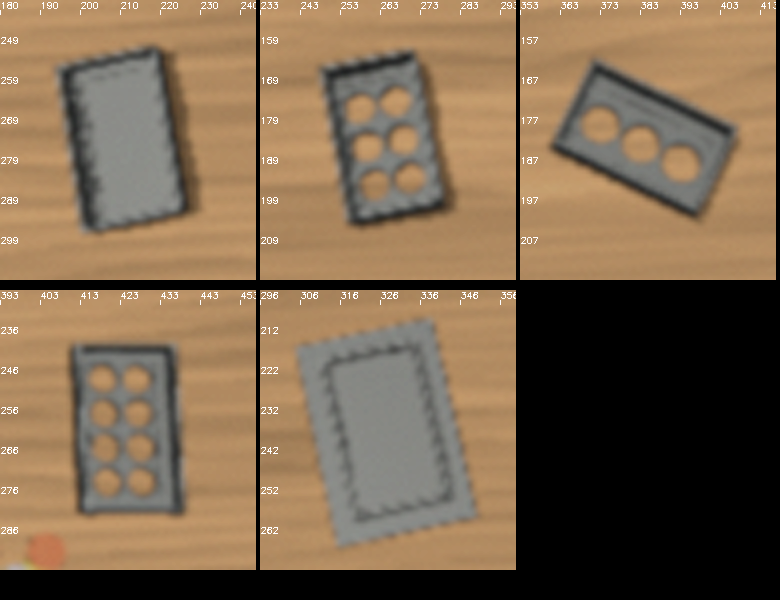

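The crop confirms the choice: catch tray plain, medium with six holes, large with three, small with eight, and the grey base. Next I'll fit rectangle poses to the corners.

```bash
cat > h.py <<'E'
import numpy as np, cv2
from scipy.optimize import least_squares
from bench import r, optics
def cam(name,s=None):
    c=optics.camera_info(name); f=200/np.tan(np.radians(c["vfov"])/2)
    if name=="wrist":
        T=np.eye(4); T[:3,:3]=s["tcp_rot"]; T[:3,3]=s["tcp_pos"]; T=T@c["T_tool_cam"]
        return f,c["cx"],c["cy"],T[:3,3],T[:3,:3]
    return f,c["cx"],c["cy"],np.array(c["eye"]),np.array(c["rotation"])
def proj(C,P):
    f,cx,cy,e,R=C; q=(np.atleast_2d(P)-e)@R; return np.c_[cx+f*q[:,0]/q[:,2],cy+f*q[:,1]/q[:,2]]
def unproj(C,uv,z):
    f,cx,cy,e,R=C; uv=np.atleast_2d(uv).astype(float)
    d=np.c_[(uv[:,0]-cx)/f,(uv[:,1]-cy)/f,np.ones(len(uv))]@R.T
    return e+d*((z-e[2])/d[:,2])[:,None]
def rect(x,y,a,L,W,z):
    k=np.array([[-1,-1],[1,-1],[1,1],[-1,1]])*[L/2,W/2]; c,s=np.cos(a),np.sin(a)
    return np.c_[k@np.array([[c,s],[-s,c]])+[x,y],np.full(4,z)]
def fit(C,uv,L,W,z):
    """corners in cyclic order -> x,y,yaw(deg, -90..90),rms px"""
    P=unproj(C,uv,z)[:,:2]; (cx,cy),_,_=cv2.minAreaRect(P.astype(np.float32)); best=None
    for a0 in np.arange(-180,180,30):
        def res(p):
            Q=proj(C,rect(*p,L,W,z)); return min((np.roll(q,k,0)-uv for q in (Q,Q[::-1]) for k in range(4)),key=lambda d:(d**2).sum()).ravel()
        o=least_squares(res,[cx,cy,np.radians(a0)],x_scale=[.01,.01,.1])
        if best is None or o.cost<best.cost: best=o
    x,y,a=best.x; a=(np.degrees(a)+90)%180-90
    return np.round([x*100,y*100,a,np.sqrt(best.cost/2)],2)
E
python3 - <<'E'
from h import *
C=cam("top")
D=dict(catch=((180,239),[(60,67),(157,50),(190,210),(90,231)]),medium=((233,149),[(62,68),(156,52),(190,208),(92,223)]),
large=((353,147),[(76,62),(216,128),(180,217),(32,148)]),small=((393,226),[(72,56),(176,56),(184,222),(80,222)]))
for n,(o,c) in D.items(): print(n,fit(C,np.array(c)/4+o,.106,.064,.03))
print("base",fit(C,np.array([(36,56),(172,30),(216,228),(80,256)])/4+(296,202),.134,.092,.004))
s=r.state(); R=s["tcp_rot"]; print(s["tcp_pos"]*100 if hasattr(s["tcp_pos"],'shape') else s["tcp_pos"], "tool y deg",np.degrees(np.arctan2(R[1][1],R[0][1])))
E
```

```text
catch [38.82 28.76 11.24  0.96]
medium [61.71 15.33  9.92  0.69]
large [ 61.03 -16.    61.99   0.78]
small [ 40.2  -24.8   -2.16   0.53]
base [47.31 -0.64  9.9   0.52]
[14.37305442 50.42584768 19.1718575 ] tool y deg 74.08421035249164
```

Call:
{"method": "arm_command", "body": {"motion": [{"travel":[4.1,-3.6,0],"turn":4.5,"claw":1},{"travel":[4.1,-3.6,0],"turn":4.5},{"travel":[4.1,-3.6,0],"turn":4.5},{"travel":[4.1,-3.6,-1],"turn":4.5},{"travel":[4.0,-3.6,-1],"turn":4.5},{"travel":[4.0,-3.6,-1],"turn":4.6},{"travel":[0,0,0]},{"travel":[0,0,0]}]}}

```text
schema error: expected keys travel, turn, claw
```

```bash
cat >> h.py <<'E'
def snap(fn):
    s=r.state(); im=optics.capture("wrist"); R=s["tcp_rot"]
    cv2.imwrite("pics/"+fn,np.clip(im*1.5,0,255).astype(np.uint8)); np.savez("pics/"+fn+".npz",tcp_pos=s["tcp_pos"],tcp_rot=R)
    print(round(s["time"],2),np.round(np.array(s["tcp_pos"])*100,2),"yd",round(np.degrees(np.arctan2(R[1][1],R[0][1])),2))
def look(fn,uv,L,W,z): print(fit(cam("wrist",np.load("pics/"+fn+".npz")),np.array(uv,float),L,W,z))
E
python3 -c "from h import *; snap('w1.png')"
```

```text
0.1 [14.37 50.43 19.17] yd 74.08
```

View pics/w1.png

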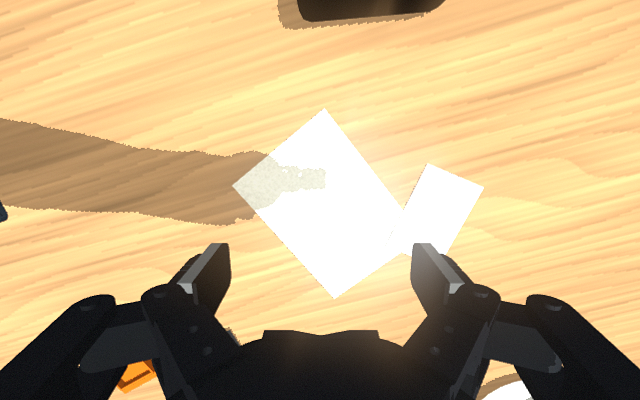

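The wrist view shows only paper and the fingertips, because the move was refused. I'll resend it with all the keys filled in.

Call:
{"method": "arm_command", "body": {"motion": [{"travel":[4.1,-3.6,0],"turn":4.5,"claw":1},{"travel":[4.1,-3.6,0],"turn":4.5,"claw":1},{"travel":[4.1,-3.6,0],"turn":4.5,"claw":1},{"travel":[4.1,-3.6,0],"turn":4.5,"claw":1},{"travel":[4.0,-3.6,0],"turn":4.5,"claw":1},{"travel":[4.0,-3.6,0],"turn":4.6,"claw":1},{"travel":[0,0,0],"turn":0,"claw":1},{"travel":[0,0,0],"turn":0,"claw":1}], "grip_force": 40}}

```text
time: 1.15
tcp_pos: [0.3876, 0.2888, 0.1925]
tcp_rot: [[-0.981, -0.193, -0.001], [-0.193, 0.981, 0.0], [0.001, 0.0, -1.0]]
force: [0.1, 0.2, 0.2]
width: 0.0856
gripper_force: 0.0
```

```bash
python3 -c "from h import *; snap('w2.png')"
```

```text
1.15 [38.76 28.88 19.25] yd 101.12
```

View pics/w2.png

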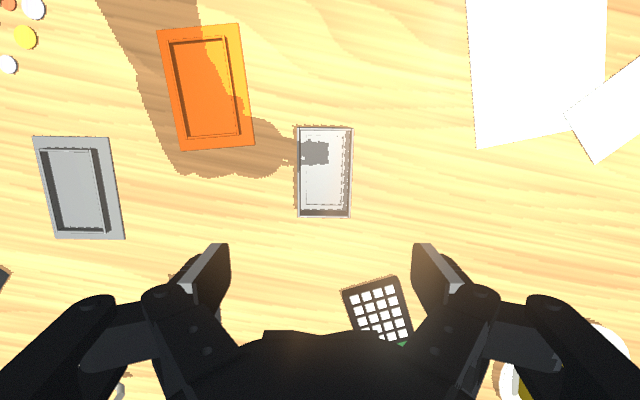

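The catch tray's rim corners are near (298,126), (353,128), (350,218) and (296,217). The base plate is visible at (33,137) to (125,239).

```bash
python3 -c "
from h import *
look('w2.png',[(298,126),(353,128),(350,218),(296,217)],.106,.064,.03)
look('w2.png',[(33,137),(109,138),(125,239),(56,239)],.134,.092,.004)
C=cam('wrist',np.load('pics/w2.png.npz'));print(unproj(C,[(298,126),(353,128),(350,218),(296,217)],.03)*100)"
```

```text
[38.57 29.42  9.65  1.04]
[47.02 -0.    9.95  1.33]
[[33.8279306  25.5188342   3.        ]
 [32.86935044 31.53483041  3.        ]
 [43.22897983 33.50563796  3.        ]
 [44.34615652 27.12492159  3.        ]]
```

Call:
{"method": "arm_command", "body": {"motion": [{"travel":[-0.2,0.5,-5],"turn":-1.1,"claw":1},{"travel":[0,0,-5],"turn":0,"claw":1},{"travel":[0,0,-4.5],"turn":0,"claw":1},{"travel":[0,0,-4.2],"turn":0,"claw":1},{"travel":[0,0,0],"turn":0,"claw":1},{"travel":[0,0,0],"turn":0,"claw":0.5},{"travel":[0,0,0],"turn":0,"claw":0.5},{"travel":[0,0,0],"turn":0,"claw":0.5}], "grip_force": 40}}

```text
time: 2.2
tcp_pos: [0.3875, 0.2949, 0.0079]
tcp_rot: [[-0.985, -0.175, 0.003], [-0.175, 0.985, 0.002], [-0.004, 0.001, -1.0]]
force: [0.5, 0.4, -0.5]
width: 0.0426
gripper_force: 0.0
```

```bash
python3 - <<'E'
from h import *
snap('w3.png'); print(r.state()["width"],r.state()["force"])
im=optics.capture("side"); a=cv2.resize(im[240:340,300:480],(720,400)); cv2.imwrite("pics/s3.png",a)
E
```

```text
2.2 [38.75 29.49  0.79] yd 100.09
0.04257991320547654 [-0.23360083  0.33422399 -1.25316353]
```

View pics/s3.png

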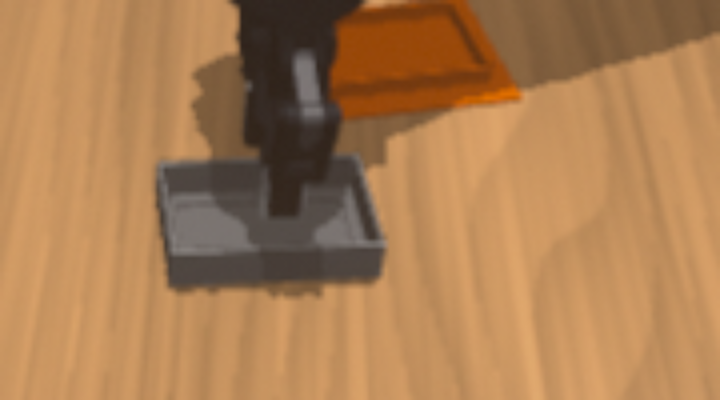

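View pics/w3.png

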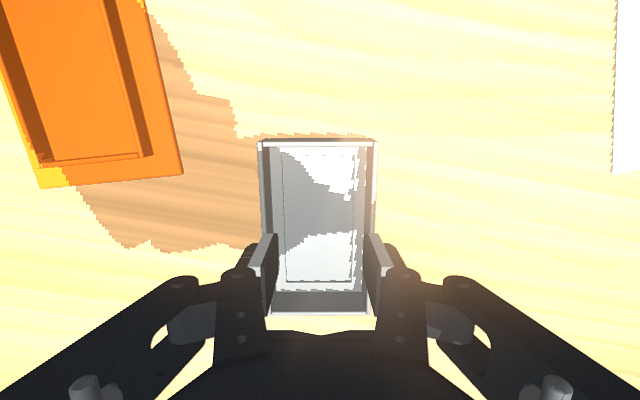

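```bash
python3 - <<'E'
from h import *
s=np.load("pics/w3.png.npz"); C=cam("wrist",s)
for z in (0,-.004,-.008,-.012,-.02):
    print(z,np.round(proj(C,np.array([[.011,.0213,z],[.011,-.0213,z]])@s["tcp_rot"].T+s["tcp_pos"])))
s=r.state();print(s["force"],s["width"])
look('w3.png',[(258,139),(377,139),(366,316),(272,315)],.106,.064,.03)
E
```

```text
0 [[353. 208.]
 [285. 208.]]
-0.004 [[354. 210.]
 [284. 210.]]
-0.008 [[354. 212.]
 [283. 212.]]
-0.012 [[355. 214.]
 [283. 215.]]
-0.02 [[357. 219.]
 [281. 219.]]
[-0.57059542  0.73548506  0.32263165] 0.042859324405851905
[38.52 29.41 10.26  4.32]
```

```bash
python3 - <<'E'
from h import *
s=r.state(); C=cam("side")
for z in (0,-.01,-.02,-.03,-.04): print(z,(proj(C,np.array([[0,.0213,z],[0,.03,z]])@np.array(s["tcp_rot"]).T+s["tcp_pos"])-[300,240])*4)
print((proj(C,rect(.386,.294,np.radians(10),.106,.064,.03))-[300,240])*4)
E
```

```text
0 [[271.54306106 265.72657963]
 [274.4075839  279.18270867]]
-0.01 [[272.98183833 251.6863379 ]
 [275.87939651 265.10599442]]
-0.02 [[274.44043717 237.45266826]
 [277.37167395 250.83355034]]
-0.03 [[275.91927003 223.02154578]
 [278.88484605 236.36126556]]
-0.04 [[277.41876091 208.38883311]
 [280.41935474 221.68491329]]
[[361.19065797 152.29136806]
 [157.97885719 159.92921391]
 [171.49567656 253.75038658]
 [388.52418972 245.12151826]]
```

The side and wrist views agree: the fingertips sit about 36–40 mm behind the reported TCP, so they closed above the tray. I'll open them and go down carefully while watching the force.

Call:
{"method": "arm_command", "body": {"motion": [{"travel":[0,0,0],"turn":0,"claw":1},{"travel":[0,0,0],"turn":0,"claw":1},{"travel":[0,0,0],"turn":0,"claw":1},{"travel":[0,0,-1],"turn":0,"claw":1},{"travel":[0,0,-0.5],"turn":0,"claw":1},{"travel":[0,0,0],"turn":0,"claw":1}]}}

```text
time: 3.05
tcp_pos: [0.3851, 0.2933, -0.0103]
tcp_rot: [[-0.985, -0.175, -0.002], [-0.175, 0.985, -0.001], [0.002, -0.001, -1.0]]
force: [-0.5, -0.4, 0.8]
width: 0.0854
gripper_force: 0.0
```

```bash
python3 -c "from h import *; snap('w4.png'); s=r.state(); print(s['force'],s['width'],s['joint_pos'])"
```

```text
3.05 [38.51 29.33 -1.03] yd 100.08
[-0.53511151 -0.24199105  0.3929347 ] 0.0855677456283946 [ 5.12388293e-01  1.03358768e-03 -3.55580310e-01  1.21550405e+00
 -3.56660885e-05  3.36381315e-01]
```

View pics/w4.png

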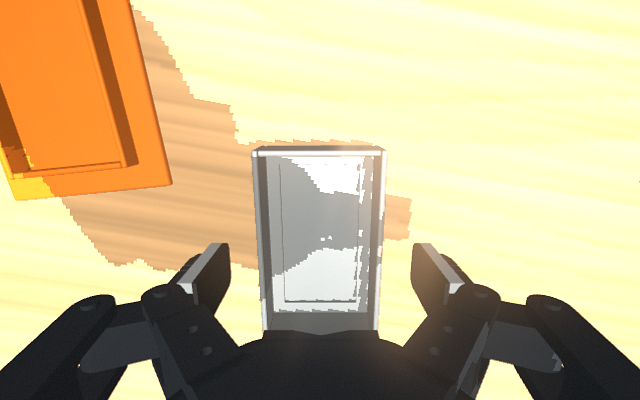

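The tray is centred between the fingers (walls at 253–385, fingertips at 230 and 412), and the tips are still about rim height. I'll go down 1.8 cm more and close.

Call:
{"method": "arm_command", "body": {"motion": [{"travel":[0,0,-1],"turn":0,"claw":1},{"travel":[0,0,-0.8],"turn":0,"claw":1},{"travel":[0,0,0],"turn":0,"claw":1},{"travel":[0,0,0],"turn":0,"claw":0.6},{"travel":[0,0,0],"turn":0,"claw":0.6},{"travel":[0,0,0],"turn":0,"claw":0.6}], "grip_force": 40}}

```text
time: 3.85
tcp_pos: [0.3865, 0.2941, -0.0267]
tcp_rot: [[-0.985, -0.175, 0.001], [-0.175, 0.985, 0.001], [-0.001, 0.0, -1.0]]
force: [0.3, 0.5, 1.5]
width: 0.0629
gripper_force: 46.1
```

Call:
{"method": "arm_command", "body": {"motion": [{"travel":[0,0,0],"turn":0,"claw":0.6},{"travel":[0,0,4],"turn":0,"claw":0.6},{"travel":[0,0,4],"turn":0,"claw":0.6},{"travel":[0,0,4],"turn":0,"claw":0.6},{"travel":[3.4,-4.9,0],"turn":0,"claw":0.6},{"travel":[3.4,-4.9,0],"turn":0,"claw":0.6},{"travel":[3.4,-4.9,0],"turn":0,"claw":0.6},{"travel":[3.4,-4.9,0],"turn":0,"claw":0.6}]}}

```text
time: 4.85
tcp_pos: [0.5226, 0.0963, 0.0925]
tcp_rot: [[-0.985, -0.175, -0.0], [-0.175, 0.985, 0.0], [0.0, 0.0, -1.0]]
force: [0.6, 1.6, -1.1]
width: 0.0629
gripper_force: 45.9
```

Call:
{"method": "arm_command", "body": {"motion": [{"travel":[3.4,-4.9,0],"turn":0,"claw":0.6},{"travel":[3.4,-4.9,0],"turn":0,"claw":0.6},{"travel":[0,0,0],"turn":0,"claw":0.6},{"travel":[0,0,0],"turn":0,"claw":0.6},{"travel":[0,0,0],"turn":0,"claw":0.6}]}}

```text
time: 5.48
tcp_pos: [0.5892, 0.0011, 0.0927]
tcp_rot: [[-0.984, -0.177, -0.001], [-0.177, 0.984, 0.0], [0.001, 0.001, -1.0]]
force: [0.5, -0.7, -1.6]
width: 0.063
gripper_force: 45.9
```

```bash
python3 -c "from h import *; snap('w5.png'); s=r.state(); print(s['force'],s['width'])"
```

```text
5.47 [58.92  0.11  9.27] yd 100.17
[ 0.19918209  0.18010234 -1.21354281] 0.06310794526382804
```

View pics/w5.png

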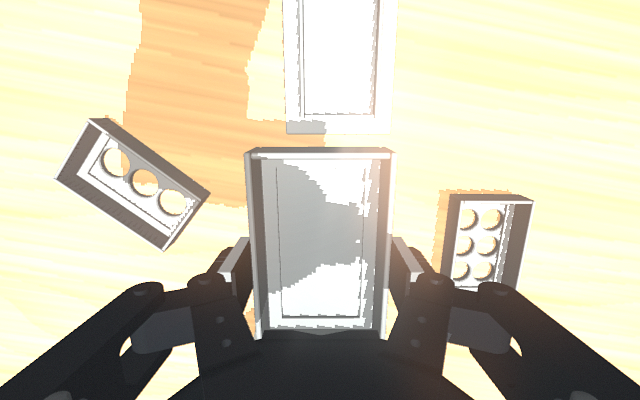

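The tray is held level. The base plate's near edge runs from (286,133) to (392,133), and the large sieve's rim corners are (92,118), (210,193), (164,250) and (54,180).

```bash
python3 - <<'E'
from h import *
C=cam("wrist",np.load("pics/w5.png.npz"))
P=unproj(C,[(286,133),(392,133),(282,0),(397,0)],.004)*100; print(P)
d=P[1]-P[0]; print("w",np.hypot(*d[:2]),"yaw",np.degrees(np.arctan2(-d[0],d[1])))
a=np.radians(10); print("base c",(P[0]+P[1])/2-6.7*np.array([np.cos(a),np.sin(a),0]))
Q=unproj(C,[(247,150),(393,150)],.1494)*100; print("held edge mid",Q.mean(0),"->centre",Q.mean(0)-np.array([-5.3*np.cos(a),-5.3*np.sin(a),0]))
look('w5.png',[(92,118),(210,193),(164,250),(54,180)],.106,.064,.03)
m=unproj(C,[(447,193),(533,199)],.03)*100; print(m)
E
```

```text
[[54.33333425 -3.64268498  0.4       ]
 [52.70428437  5.46899605  0.4       ]
 [44.27828677 -5.44822227  0.4       ]
 [42.68505436  3.42203714  0.4       ]]
w 9.256161983311756 yaw 10.136639367949938
base c [46.92059736 -0.25028726  0.4       ]
held edge mid [53.60129645 -0.77461198 14.94      ] ->centre [58.82077754  0.14572337 14.94      ]
[ 60.74 -15.3   62.48   3.45]
[[56.61426897 10.51309407  3.        ]
 [55.84995034 17.75700502  3.        ]]
```

Call:
{"method": "arm_command", "body": {"motion": [{"travel":[-5.9,-0.1,0],"turn":0,"claw":0.6},{"travel":[-6,-0.2,0],"turn":0,"claw":0.6},{"travel":[0,0,-4],"turn":0,"claw":0.6},{"travel":[0,0,-4],"turn":0,"claw":0.6},{"travel":[0,0,-1],"turn":0,"claw":0.6},{"travel":[0,0,0],"turn":0,"claw":0.6},{"travel":[0,0,0],"turn":0,"claw":0.6}]}}

```text
time: 6.4
tcp_pos: [0.4728, -0.0031, 0.0048]
tcp_rot: [[-0.984, -0.176, 0.003], [-0.176, 0.984, -0.001], [-0.003, -0.001, -1.0]]
force: [0.4, -1.0, -0.3]
width: 0.0627
gripper_force: 45.9
```

```bash
python3 -c "from h import *; snap('w6.png')"
```

```text
6.4 [47.28 -0.31  0.48] yd 100.11
```

View pics/w6.png

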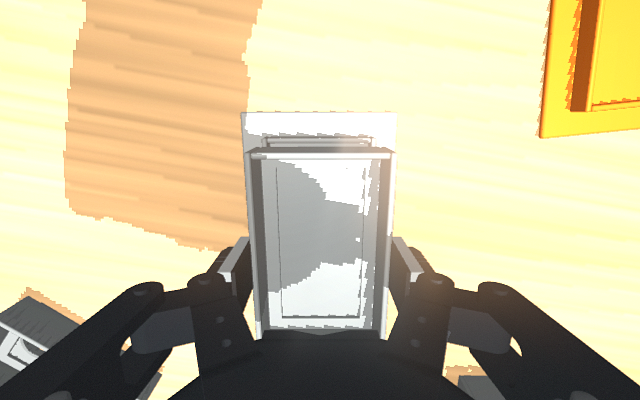

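The held tray is just above the base. The plate's near corners are (243,113) and (396,113), and the rim shows at row 138.

```bash
python3 - <<'E'
from h import *
C=cam("wrist",np.load("pics/w6.png.npz")); a=np.radians(10.1); u=np.array([np.cos(a),np.sin(a),0])
for uv,z,h in (([(243,113),(396,113)],.004,6.7),([(264,138),(372,138)],.016,5.3),([(247,151),(393,151)],.0615,5.3)):
    P=unproj(C,uv,z)*100; d=P[1]-P[0]; print(np.hypot(*d[:2]),np.degrees(np.arctan2(-d[0],d[1])),P.mean(0)+h*u)
E
```

```text
8.826003226312137 10.084117893097247 [47.12876646 -0.30075898  0.4       ]
5.943943513390982 10.082026030135058 [47.06723524 -0.39462469  1.6       ]
5.9373537460958765 10.080901661368907 [47.19542228 -0.25773486  6.15      ]
```

Alignment is within about 1 mm, so I'll lower it.

Call:
{"method": "arm_command", "body": {"motion": [{"travel":[-0.1,0,-1],"turn":0,"claw":0.6},{"travel":[0,0,-0.7],"turn":0,"claw":0.6},{"travel":[0,0,-0.3],"turn":0,"claw":0.6},{"travel":[0,0,-0.2],"turn":0,"claw":0.6},{"travel":[0,0,0],"turn":0,"claw":0.6}]}}

```text
time: 7.08
tcp_pos: [0.4693, -0.0031, -0.0168]
tcp_rot: [[-0.985, -0.175, -0.001], [-0.175, 0.985, -0.0], [0.001, 0.0, -1.0]]
force: [-6.7, 1.1, 15.9]
width: 0.0627
gripper_force: 47.7
```

The catch tray is down at the predicted height. I'll release it, lift, and go to the small sieve.

Call:
{"method": "arm_command", "body": {"motion": [{"travel":[0,0,0.2],"turn":0,"claw":1},{"travel":[0,0,0],"turn":0,"claw":1},{"travel":[0,0,0],"turn":0,"claw":1},{"travel":[0,0,4],"turn":0,"claw":1},{"travel":[0,0,6],"turn":0,"claw":1},{"travel":[-1.4,-4.8,2],"turn":-2.4,"claw":1},{"travel":[-1.4,-4.8,0],"turn":-2.4,"claw":1},{"travel":[-1.4,-4.8,0],"turn":-2.4,"claw":1}]}}

```text
time: 8.07
tcp_pos: [0.428, -0.1485, 0.1032]
tcp_rot: [[-0.999, -0.05, 0.001], [-0.05, 0.999, -0.001], [-0.001, -0.001, -1.0]]
force: [-0.4, 0.2, 0.4]
width: 0.0855
gripper_force: 0.0
```

Call:
{"method": "arm_command", "body": {"motion": [{"travel":[-1.4,-4.8,0],"turn":-2.4,"claw":1},{"travel":[-1.4,-4.7,0],"turn":-2.4,"claw":1},{"travel":[0,0,0],"turn":0,"claw":1},{"travel":[0,0,0],"turn":0,"claw":1},{"travel":[0,0,0],"turn":0,"claw":1}]}}

```text
time: 8.7
tcp_pos: [0.4002, -0.2409, 0.1026]
tcp_rot: [[-1.0, 0.031, -0.0], [0.031, 1.0, 0.001], [0.0, 0.001, -1.0]]
force: [0.4, 0.6, -0.1]
width: 0.0854
gripper_force: 0.0
```

```bash
python3 -c "from h import *; snap('w7.png')"
```

```text
8.7 [ 40.02 -24.09  10.26] yd 88.2
```

View pics/w7.png

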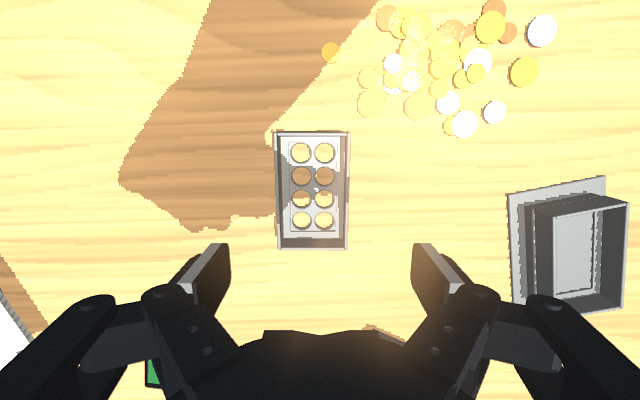

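The eight-hole sieve's rim corners are (273,131), (350,131), (347,249) and (279,249). The catch tray sits in the base at right (about (570,250)).

```bash
python3 - <<'E'
from h import *
look('w7.png',[(273,131),(350,131),(347,249),(279,249)],.106,.064,.03)
# catch tray rim corners in the same view
C=cam("wrist",np.load("pics/w7.png.npz"))
look('w7.png',[(508,193),(605,177),(630,0),(500,0)][:0] or [(273,131),(350,131),(347,249),(279,249)],.106,.064,.03)
print(unproj(C,[(552,213),(628,200)],.04)*100, unproj(C,[(508,193),(605,177)],.004)*100)
E
```

```text
[ 39.83 -24.71  -1.62   0.98]
[ 39.83 -24.71  -1.62   0.98]
[[41.96042654 -4.42666636  4.        ]
 [41.01497663  1.75754287  4.        ]] [[41.098232   -6.1015034   0.4       ]
 [39.82988767  2.84489139  0.4       ]]
```

Call:
{"method": "arm_command", "body": {"motion": [{"travel":[-0.2,-0.6,-4],"turn":0,"claw":1},{"travel":[0,0,-4],"turn":0,"claw":1},{"travel":[0,0,-3],"turn":0,"claw":1},{"travel":[0,0,-1.9],"turn":0,"claw":1},{"travel":[0,0,0],"turn":0,"claw":1},{"travel":[0,0,0],"turn":0,"claw":0.6},{"travel":[0,0,0],"turn":0,"claw":0.6},{"travel":[0,0,0],"turn":0,"claw":0.6}]}}

```text
time: 9.75
tcp_pos: [0.3994, -0.249, -0.0245]
tcp_rot: [[-0.999, 0.033, 0.003], [0.033, 0.999, -0.002], [-0.003, -0.002, -1.0]]
force: [0.3, 0.0, 4.5]
width: 0.0627
gripper_force: 46.0
```

Call:
{"method": "arm_command", "body": {"motion": [{"travel":[0,0,0],"turn":0,"claw":0.6}]}}

```text
time: 9.88
tcp_pos: [0.3994, -0.249, -0.0245]
tcp_rot: [[-0.999, 0.033, 0.003], [0.033, 0.999, -0.002], [-0.003, -0.002, -1.0]]
force: [0.6, 0.6, 5.9]
width: 0.063
gripper_force: 46.2
```

Call:
{"method": "arm_command", "body": {"motion": [{"travel":[0,0,4],"turn":0,"claw":0.6},{"travel":[0,0,5],"turn":0,"claw":0.6},{"travel":[0,0,3],"turn":0,"claw":0.6},{"travel":[1.4,4.9,0],"turn":2.4,"claw":0.6},{"travel":[1.4,4.9,0],"turn":2.4,"claw":0.6},{"travel":[1.4,4.9,0],"turn":2.4,"claw":0.6},{"travel":[1.5,5,0],"turn":2.4,"claw":0.6},{"travel":[1.5,4.9,0],"turn":2.4,"claw":0.6}]}}

```text
time: 10.88
tcp_pos: [0.47, -0.0007, 0.0935]
tcp_rot: [[-0.984, -0.176, -0.0], [-0.176, 0.984, -0.0], [0.0, -0.0, -1.0]]
force: [0.3, -0.4, -0.3]
width: 0.0629
gripper_force: 45.5
```

Call:
{"method": "arm_command", "body": {"motion": [{"travel":[0,0,0],"turn":0,"claw":0.6},{"travel":[0,0,-4],"turn":0,"claw":0.6},{"travel":[0,0,-2],"turn":0,"claw":0.6},{"travel":[0,0,0],"turn":0,"claw":0.6},{"travel":[0,0,0],"turn":0,"claw":0.6}]}}

```text
time: 11.5
tcp_pos: [0.4704, -0.0029, 0.0346]
tcp_rot: [[-0.985, -0.174, 0.001], [-0.174, 0.985, -0.0], [-0.001, -0.001, -1.0]]
force: [0.9, -0.8, -0.1]
width: 0.063
gripper_force: 45.5
```

```bash
cat >> h.py <<'E'
def held(fn):
    t=cv2.imread('pics/w5.png',0)[144:160,238:402]; im=cv2.imread('pics/'+fn,0)[115:190,215:425]
    m=cv2.matchTemplate(im,t,cv2.TM_CCOEFF_NORMED); _,v,_,p=cv2.minMaxLoc(m); print("held shift px",p[0]+215-238,p[1]+115-144,round(v,2))
E
python3 -c "from h import *; snap('w8.png'); held('w8.png'); held('w6.png')"
```

```text
11.5 [47.04 -0.29  3.46] yd 100.02
held shift px 1 1 0.89
held shift px 0 0 0.94
```

View pics/w8.png

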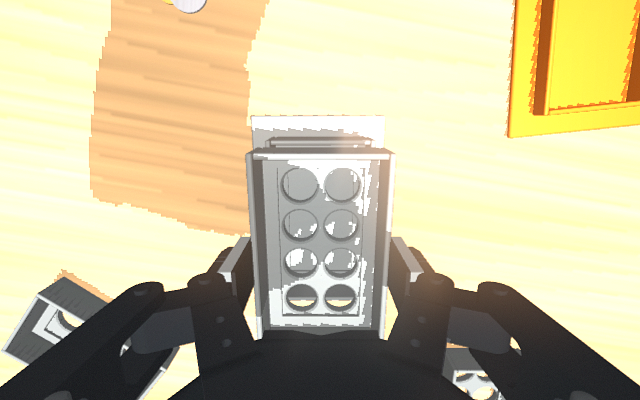

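The held sieve lines up with the catch tray: its rim is at (269–372, 140), centred on the held tray. I'll lower it.

Call:
{"method": "arm_command", "body": {"motion": [{"travel":[0,0,-1],"turn":0,"claw":0.6},{"travel":[0,0,-1],"turn":0,"claw":0.6},{"travel":[0,0,-0.4],"turn":0,"claw":0.6},{"travel":[0,0,-0.3],"turn":0,"claw":0.6},{"travel":[0,0,0],"turn":0,"claw":0.6}]}}

```text
time: 12.18
tcp_pos: [0.4691, -0.0021, 0.0095]
tcp_rot: [[-0.985, -0.175, -0.001], [-0.175, 0.985, -0.0], [0.001, -0.0, -1.0]]
force: [-8.5, 1.1, 15.1]
width: 0.0625
gripper_force: 47.2
```

Call:
{"method": "arm_command", "body": {"motion": [{"travel":[0,0,0.2],"turn":0,"claw":1},{"travel":[0,0,0],"turn":0,"claw":1},{"travel":[0,0,0],"turn":0,"claw":1},{"travel":[0,0,4],"turn":0,"claw":1},{"travel":[0,0,5],"turn":0,"claw":1},{"travel":[3.5,-3.8,0],"turn":0,"claw":1},{"travel":[3.5,-3.8,0],"turn":0,"claw":1},{"travel":[3.5,-3.8,0],"turn":0,"claw":1}]}}

```text
time: 13.18
tcp_pos: [0.5761, -0.1172, 0.0986]
tcp_rot: [[-0.985, -0.175, 0.0], [-0.175, 0.985, 0.0], [-0.0, 0.0, -1.0]]
force: [-0.1, 0.5, 0.6]
width: 0.0852
gripper_force: 0.0
```

Call:
{"method": "arm_command", "body": {"motion": [{"travel":[3.4,-3.8,0],"turn":0,"claw":1},{"travel":[0,0,0],"turn":0,"claw":1},{"travel":[0,0,0],"turn":0,"claw":1},{"travel":[0,0,0],"turn":0,"claw":1}]}}

```text
time: 13.68
tcp_pos: [0.6084, -0.1531, 0.0992]
tcp_rot: [[-0.984, -0.176, -0.0], [-0.176, 0.984, 0.0], [-0.0, 0.0, -1.0]]
force: [-0.3, 0.4, -0.0]
width: 0.0854
gripper_force: 0.0
```

```bash
python3 -c "from h import *; snap('w9.png')"
```

```text
13.68 [ 60.84 -15.31   9.92] yd 100.14
```

Call:
{"method": "arm_command", "body": {"motion": [{"travel":[0.1,6,0],"turn":0,"claw":1},{"travel":[0.1,6,0],"turn":0,"claw":1},{"travel":[0.1,6,0],"turn":0,"claw":1},{"travel":[0.1,6,0],"turn":0,"claw":1},{"travel":[0.1,6,0],"turn":0,"claw":1},{"travel":[0.1,1,0],"turn":0,"claw":1},{"travel":[0,0,0],"turn":0,"claw":1},{"travel":[0,0,0],"turn":0,"claw":1}]}}

```text
time: 14.72
tcp_pos: [0.6149, 0.1545, 0.0991]
tcp_rot: [[-0.985, -0.174, 0.0], [-0.174, 0.985, -0.001], [-0.0, -0.001, -1.0]]
force: [0.3, -0.5, -0.3]
width: 0.0851
gripper_force: 0.0
```

```bash
python3 - <<'E'
from h import *
snap('w10.png')
m=np.hstack([cv2.imread(f'pics/{n}.png')[60:360,120:520] for n in ('w9','w10')]); cv2.imwrite('pics/m1.png',m)
E
```

```text
14.72 [61.49 15.45  9.91] yd 100.01
```

View pics/m1.png

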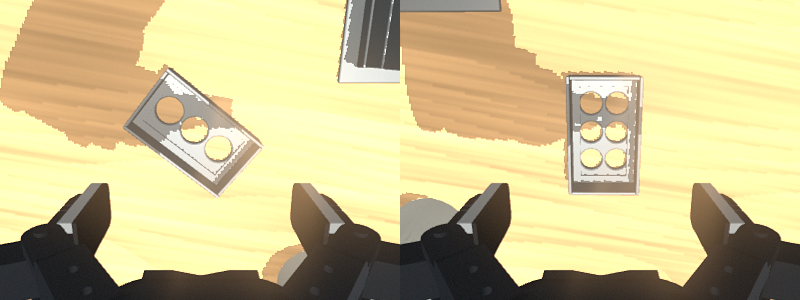

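Left: the three-hole sieve. Right: the six-hole sieve, nearly centred. I'll fit both.

```bash
python3 - <<'E'
from h import *
look('w9.png',np.array([(168,67),(263,148),(219,196),(123,127)])+[120,60],.106,.064,.03)
look('w10.png',np.array([(565,74),(642,76),(638,194),(569,194)])+[-280,60],.106,.064,.03)
E
```

```text
[ 60.97 -15.71  60.95   2.08]
[61.59 15.84  9.87  1.2 ]
```

Call:
{"method": "arm_command", "body": {"motion": [{"travel":[0.2,0.4,-4],"turn":0,"claw":1},{"travel":[0,0,-4],"turn":0,"claw":1},{"travel":[0,0,-3],"turn":0,"claw":1},{"travel":[0,0,-1.5],"turn":0,"claw":1},{"travel":[0,0,0],"turn":0,"claw":1},{"travel":[0,0,0],"turn":0,"claw":0.6},{"travel":[0,0,0],"turn":0,"claw":0.6},{"travel":[0,0,0],"turn":0,"claw":0.6}]}}

```text
time: 15.78
tcp_pos: [0.6192, 0.1601, -0.0235]
tcp_rot: [[-0.985, -0.175, 0.005], [-0.175, 0.985, 0.0], [-0.005, -0.0, -1.0]]
force: [0.3, -0.5, 5.2]
width: 0.0628
gripper_force: 46.5
```

Call:
{"method": "arm_command", "body": {"motion": [{"travel":[0,0,0],"turn":0,"claw":0.6}]}}

```text
time: 15.9
tcp_pos: [0.6192, 0.1601, -0.0235]
tcp_rot: [[-0.985, -0.175, 0.005], [-0.175, 0.985, 0.0], [-0.005, -0.001, -1.0]]
force: [-0.5, -0.7, 5.5]
width: 0.0625
gripper_force: 46.5
```

Call:
{"method": "arm_command", "body": {"motion": [{"travel":[0,0,5],"turn":0,"claw":0.6},{"travel":[0,0,5],"turn":0,"claw":0.6},{"travel":[0,0,4.5],"turn":0,"claw":0.6},{"travel":[-3.7,-4.1,0],"turn":0,"claw":0.6},{"travel":[-3.7,-4.1,0],"turn":0,"claw":0.6},{"travel":[-3.7,-4.1,0],"turn":0,"claw":0.6},{"travel":[-3.7,-4.0,0],"turn":0,"claw":0.6}]}}

```text
time: 16.77
tcp_pos: [0.4675, -0.0041, 0.1185]
tcp_rot: [[-0.984, -0.176, -0.0], [-0.176, 0.984, -0.0], [0.0, -0.0, -1.0]]
force: [0.3, -0.7, -0.1]
width: 0.0623
gripper_force: 45.8
```

Call:
{"method": "arm_command", "body": {"motion": [{"travel":[0,0,0],"turn":0,"claw":0.6},{"travel":[0,0,-4],"turn":0,"claw":0.6},{"travel":[0,0,-2.2],"turn":0,"claw":0.6},{"travel":[0,0,0],"turn":0,"claw":0.6},{"travel":[0,0,0],"turn":0,"claw":0.6}]}}

```text
time: 17.4
tcp_pos: [0.47, -0.0027, 0.0577]
tcp_rot: [[-0.984, -0.176, 0.001], [-0.176, 0.984, 0.0], [-0.001, -0.0, -1.0]]
force: [1.6, 0.4, -0.9]
width: 0.0626
gripper_force: 45.7
```

```bash
cat >> h.py <<'E'
def below(fn):
    """lower tray's rim edge relative to the reference w8 (aligned), px"""
    t=cv2.imread('pics/w8.png',0)[134:148,262:380]; im=cv2.imread('pics/'+fn,0)[105:165,230:410]
    m=cv2.matchTemplate(im,t,cv2.TM_CCOEFF_NORMED); _,v,_,p=cv2.minMaxLoc(m); print("below shift px",p[0]+230-262,p[1]+105-134,round(v,2))
E
python3 -c "from h import *; snap('w11.png'); held('w11.png'); below('w11.png')"
```

```text
17.4 [47.   -0.27  5.77] yd 100.13
held shift px 2 -6 0.78
below shift px 5 -2 0.68
```

The held sieve sits 2.5 mm towards −x in the grip, so I'll correct for that and lower it.

Call:
{"method": "arm_command", "body": {"motion": [{"travel":[0.3,0,-1],"turn":0,"claw":0.6},{"travel":[0,0,-0.9],"turn":0,"claw":0.6},{"travel":[0,0,-0.4],"turn":0,"claw":0.6},{"travel":[0,0,-0.3],"turn":0,"claw":0.6},{"travel":[0,0,0],"turn":0,"claw":0.6}]}}

```text
time: 18.08
tcp_pos: [0.4717, -0.0031, 0.0343]
tcp_rot: [[-0.985, -0.175, 0.0], [-0.175, 0.985, -0.0], [-0.0, -0.0, -1.0]]
force: [-8.2, -0.1, 16.6]
width: 0.0627
gripper_force: 47.7
```

Call:
{"method": "arm_command", "body": {"motion": [{"travel":[0,0,0.2],"turn":0,"claw":1},{"travel":[0,0,0],"turn":0,"claw":1},{"travel":[0,0,0],"turn":0,"claw":1},{"travel":[0,0,4],"turn":0,"claw":1},{"travel":[0,0,4],"turn":0,"claw":1},{"travel":[2.8,-3.1,0],"turn":10.3,"claw":1},{"travel":[2.8,-3.1,0],"turn":10.3,"claw":1},{"travel":[2.8,-3.1,0],"turn":10.3,"claw":1}]}}

```text
time: 19.08
tcp_pos: [0.5568, -0.097, 0.1124]
tcp_rot: [[-0.751, -0.66, -0.0], [-0.66, 0.751, 0.0], [-0.0, 0.0, -1.0]]
force: [0.5, 0.0, 0.1]
width: 0.0853
gripper_force: 0.0
```

Call:
{"method": "arm_command", "body": {"motion": [{"travel":[2.7,-3.1,0],"turn":10.3,"claw":1},{"travel":[2.6,-3.0,-1],"turn":10.2,"claw":1},{"travel":[0,0,0],"turn":0,"claw":1},{"travel":[0,0,0],"turn":0,"claw":1},{"travel":[0,0,0],"turn":0,"claw":1}]}}

```text
time: 19.7
tcp_pos: [0.6087, -0.1563, 0.1033]
tcp_rot: [[-0.477, -0.879, 0.0], [-0.879, 0.477, 0.0], [-0.0, -0.0, -1.0]]
force: [0.4, 0.2, -0.2]
width: 0.0854
gripper_force: 0.0
```

```bash
python3 - <<'E'
from h import *
snap('w12.png'); C=cam("wrist",np.load('pics/w12.png.npz'))
# measure the rim by local optimisation of projected outline against the Canny edge distance
im=cv2.imread('pics/w12.png'); e=cv2.Canny(im,80,200); 
from scipy.optimize import minimize
D=cv2.distanceTransform(255-e,cv2.DIST_L2,5)
def cost(p):
    K=proj(C,rect(p[0]/100,p[1]/100,np.radians(p[2]),.106,.064,.03)); t=np.linspace(0,1,60)[:,None]
    Q=np.vstack([K[i]*(1-t)+K[(i+1)%4]*t for i in range(4)]).astype(np.float32)
    return np.minimum(cv2.remap(D,Q[:,:1],Q[:,1:],1),5).mean()
b=min((minimize(cost,[x,y,a],method="Nelder-Mead") for x in(60.7,61.1) for y in(-15.8,-15.4) for a in(60.5,62)),key=lambda o:o.fun)
print(b.x,b.fun)
E
```

```text
19.7 [ 60.87 -15.63  10.33] yd 151.5
[ 61.01807556 -15.87543973  61.0760578 ] 0.3870290219783783
```

Call:
{"method": "arm_command", "body": {"motion": [{"travel":[0,-0.1,-4],"turn":-0.4,"claw":1},{"travel":[0,0,-4],"turn":0,"claw":1},{"travel":[0,0,-3],"turn":0,"claw":1},{"travel":[0,0,-1.9],"turn":0,"claw":1},{"travel":[0,0,0],"turn":0,"claw":1},{"travel":[0,0,0],"turn":0,"claw":0.6},{"travel":[0,0,0],"turn":0,"claw":0.6},{"travel":[0,0,0],"turn":0,"claw":0.6}]}}

```text
time: 20.75
tcp_pos: [0.6111, -0.1589, -0.0235]
tcp_rot: [[-0.484, -0.875, 0.005], [-0.875, 0.484, -0.002], [-0.001, -0.005, -1.0]]
force: [-0.7, -0.3, 5.6]
width: 0.0628
gripper_force: 46.6
```

Call:
{"method": "arm_command", "body": {"motion": [{"travel":[0,0,0],"turn":0,"claw":0.6}]}}

```text
time: 20.88
tcp_pos: [0.6112, -0.1589, -0.0235]
tcp_rot: [[-0.484, -0.875, 0.005], [-0.875, 0.484, -0.002], [-0.001, -0.005, -1.0]]
force: [0.5, 0.2, 7.0]
width: 0.0628
gripper_force: 46.6
```

Call:
{"method": "arm_command", "body": {"motion": [{"travel":[0,0,5.5],"turn":0,"claw":0.6},{"travel":[0,0,5.5],"turn":0,"claw":0.6},{"travel":[0,0,5.5],"turn":0,"claw":0.6},{"travel":[-2.8,3.1,0],"turn":-10.2,"claw":0.6},{"travel":[-2.8,3.1,0],"turn":-10.2,"claw":0.6},{"travel":[-2.8,3.1,0],"turn":-10.2,"claw":0.6},{"travel":[-2.8,3.1,0],"turn":-10.2,"claw":0.6},{"travel":[-2.8,3.1,0],"turn":-10.2,"claw":0.6}]}}

```text
time: 21.88
tcp_pos: [0.4677, -0.0022, 0.1385]
tcp_rot: [[-0.986, -0.169, -0.0], [-0.169, 0.986, 0.0], [0.0, 0.0, -1.0]]
force: [0.9, 1.0, -0.0]
width: 0.0626
gripper_force: 45.8
```

Call:
{"method": "arm_command", "body": {"motion": [{"travel":[0,0,0],"turn":0,"claw":0.6},{"travel":[0,0,-3],"turn":0,"claw":0.6},{"travel":[0,0,-2.9],"turn":0,"claw":0.6},{"travel":[0,0,0],"turn":0,"claw":0.6},{"travel":[0,0,0],"turn":0,"claw":0.6}]}}

```text
time: 22.5
tcp_pos: [0.4698, -0.0036, 0.0807]
tcp_rot: [[-0.985, -0.175, 0.001], [-0.175, 0.985, -0.0], [-0.001, -0.001, -1.0]]
force: [0.2, -0.0, -0.7]
width: 0.0627
gripper_force: 45.8
```

```bash
python3 -c "from h import *; snap('w13.png'); held('w13.png'); below('w13.png'); below('w11.png')"
```

```text
22.5 [46.98 -0.36  8.07] yd 100.08
held shift px 1 -2 0.89
below shift px 1 1 0.79
below shift px 5 -2 0.68
```

Call:
{"method": "arm_command", "body": {"motion": [{"travel":[0.1,0,-1],"turn":0,"claw":0.6},{"travel":[0,0,-0.8],"turn":0,"claw":0.6},{"travel":[0,0,-0.4],"turn":0,"claw":0.6},{"travel":[0,0,-0.3],"turn":0,"claw":0.6},{"travel":[0,0,0],"turn":0,"claw":0.6}]}}

```text
time: 23.18
tcp_pos: [0.4698, -0.0032, 0.0584]
tcp_rot: [[-0.985, -0.175, 0.001], [-0.175, 0.985, -0.001], [-0.001, -0.001, -1.0]]
force: [-7.0, 0.8, 15.0]
width: 0.0628
gripper_force: 47.6
```

Down at the predicted height (5.84 against 5.85 cm). I'll release it, back away and check.

Call:
{"method": "arm_command", "body": {"motion": [{"travel":[0,0,0.2],"turn":0,"claw":1},{"travel":[0,0,0],"turn":0,"claw":1},{"travel":[0,0,0],"turn":0,"claw":1},{"travel":[0,0,4],"turn":0,"claw":1},{"travel":[0,0,5],"turn":0,"claw":1},{"travel":[-4,-4,0],"turn":0,"claw":1},{"travel":[-4,-4,0],"turn":0,"claw":1},{"travel":[-4,-4,0],"turn":0,"claw":1}]}}

```text
time: 24.18
tcp_pos: [0.349, -0.124, 0.1466]
tcp_rot: [[-0.984, -0.176, 0.0], [-0.176, 0.984, -0.001], [-0.0, -0.001, -1.0]]
force: [0.2, -1.0, 0.9]
width: 0.0857
gripper_force: 0.0
```

```bash
python3 - <<'E'
from h import *
s=optics.capture("side"); t=optics.capture("top")
a=cv2.resize(s[130:260,240:400],(400,325),interpolation=cv2.INTER_CUBIC)
b=cv2.resize(t[90:350,130:500],(400,281)); b=cv2.copyMakeBorder(b,0,44,0,0,cv2.BORDER_CONSTANT)
cv2.imwrite("pics/final.png",np.clip(np.hstack([a,b])*1.4,0,255).astype(np.uint8)); print(r.state()["force"],r.state()["time"])
E
```

```text
[-0.8660743   0.10301393  0.4811555 ] 24.275
```

View pics/final.png

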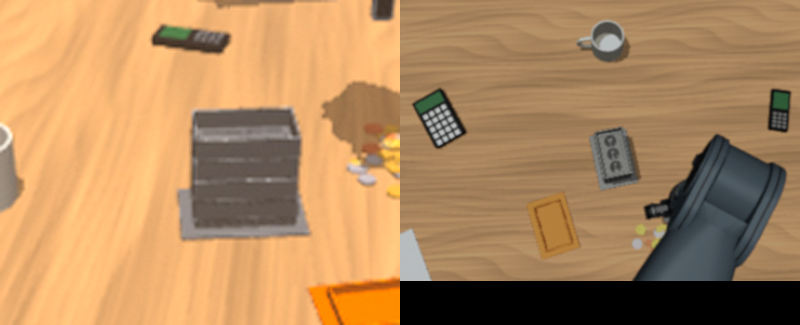

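The stack stands square and level on the base, left (195–298, 110–228), with four even tiers and the three-hole sieve on top. The phone, mug and calculator haven't moved.

```bash
python3 -c "from bench import r; print(r.sign_off())"
```

```text
the job is handed in; nothing more can be done
None
```

The coin sorter is assembled on the grey base in the order asked (catch tray, small, medium, large sieve), each tray seated at its expected height, with the phone, mug and calculator where they were, and handed in at about 24 s of the 107 s allowed.

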